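Unmould the soap bars and lock them in the vanity caddy

TASK

The home-made soap bars have set in the grey mould on the dressing table. Draw the wooden caddy's sliding bolt fully back, lift every bar out of the mould and drop them one by one into pockets of the caddy, any pocket but one bar to each, lying flat on the pocket floor; then slide the bolt fully home into its keeper so that its tabs lock the bars in. Leave the bangles, hair clip, dish and spectacle case where they are.

Things in the scene. Friction and masses are not known exactly. Their poses are not given: they have to be found in the camera images.
- mould: Fixed grey silicone mould block, 200 (its x) x 180 (its y) x 20 mm high. Origin: centre of its underside, z up. Six open cavities, each 74 mm (x) by 38 mm (y), 14 mm deep (floor 6 mm above the table), centred at x = -53 or +53 mm and y = -60, 0 or +60 mm in its frame. Small grab lugs stick out 12 mm at its two x ends.
- caddy: Fixed pale-wood block, 200 (its x) x 180 (its y) x 20 mm high. Origin: centre of its underside, z up. Six pockets, 76 mm (x) by 40 mm (y), 14 mm deep (floor 6 mm above the table), centred at x = -53 or +53 and y = -60, 0 or +60 mm in its frame. Between the rows a rib along y, 12 mm wide, its top 42 mm above the table, carries the bolt; a brass guide arch like the keeper stands at y = -110 mm.
- keeper (a point): Middle of the keeper, a brass arch at the caddy's +y end (x = 0, y = +104 mm in the caddy's frame, point 47 mm above the table), 29 mm wide, 14 mm long, 56 mm high; the bolt's nose passes through it when home.
- bolt (a joint): The caddy's flat steel bolt, in m: 0 = fully drawn back, 0.032 = fully home. It closes along the caddy's +y, has solid stops at both ends and stays where left (2 N friction). A bar along y, 14 mm wide, 44 to 50 mm above the table, with three cross tabs, 62 mm in x (to x = +-31) and 16 mm in y, centred at y = -90, -30, +30 mm plus the joint value. Starts partly or wholly closed.
- bolt_tab (a point): Centre of the middle cross tab of the bolt, 47 mm above the table, moving with it. Drawn back, the tabs stand over the walls beside the pockets and bars pass freely; home, they stand over the pockets' inner ends, up to 6 mm above seated bars, and lock them in.
- bolt_knob (a point): Point on the axis of the bolt's upright round brass knob (18 mm diameter, from 48 to 76 mm above the table), 66 mm above the table. It moves with the bolt: in the caddy's frame x = 0, y = -170 mm + joint value. It can be pinched from above.
- bar0: Cream soap bar, 70 mm long (its x) with a 32 x 32 mm section, its long edges chamfered by 7 mm, about 80 g, all bars alike. Origin: its centre. At the start it lies in a mould cavity, long axis along the mould's x, centre 22 mm above the table, standing 18 mm proud of the mould. Any of its long faces may end up on top. Absent in some runs (None from the very start).
- bar1: Cream soap bar, 70 mm long (its x) with a 32 x 32 mm section, its long edges chamfered by 7 mm, about 80 g, all bars alike. Origin: its centre. At the start it lies in a mould cavity, long axis along the mould's x, centre 22 mm above the table, standing 18 mm proud of the mould. Any of its long faces may end up on top. Absent in some runs (None from the very start).
- bar2: Cream soap bar, 70 mm long (its x) with a 32 x 32 mm section, its long edges chamfered by 7 mm, about 80 g, all bars alike. Origin: its centre. At the start it lies in a mould cavity, long axis along the mould's x, centre 22 mm above the table, standing 18 mm proud of the mould. Any of its long faces may end up on top. Absent in some runs (None from the very start).
- bar3: Cream soap bar, 70 mm long (its x) with a 32 x 32 mm section, its long edges chamfered by 7 mm, about 80 g, all bars alike. Origin: its centre. At the start it lies in a mould cavity, long axis along the mould's x, centre 22 mm above the table, standing 18 mm proud of the mould. Any of its long faces may end up on top. Absent in some runs (None from the very start).
- bar4: Cream soap bar, 70 mm long (its x) with a 32 x 32 mm section, its long edges chamfered by 7 mm, about 80 g, all bars alike. Origin: its centre. At the start it lies in a mould cavity, long axis along the mould's x, centre 22 mm above the table, standing 18 mm proud of the mould. Any of its long faces may end up on top. Absent in some runs (None from the very start).
- bar5: Cream soap bar, 70 mm long (its x) with a 32 x 32 mm section, its long edges chamfered by 7 mm, about 80 g, all bars alike. Origin: its centre. At the start it lies in a mould cavity, long axis along the mould's x, centre 22 mm above the table, standing 18 mm proud of the mould. Any of its long faces may end up on top. Absent in some runs (None from the very start).
- bangle_a: Bystander: green glass bangle, 68 mm across, 8 mm high, flat on the table. Origin: centre of its underside.
- bangle_b: Bystander: the second glass bangle, same size, lying on the first. Origin: centre of its underside.
- clip: Bystander: chrome hair clip, 75 x 16 x 10 mm. Origin: centre of its underside.
- dish: Bystander: white porcelain soap-shaped dish, 95 x 130 x 28 mm. Origin: centre of its underside.
- case: Bystander: black spectacle case, 62 x 160 x 42 mm. Origin: centre of its underside.
Things that resemble listed ones, but are neither listed nor needed, are in the scene too. Leave any blue or pink look-alike of the bar2 alone.

How it is judged:
By the outcome, as a careful person would: the job done as asked, in the order asked, and still so for the second after the job is handed in, with the robot touching nothing.
Of bar0, bar1, bar2, bar3, bar4, bar5 only 4 to 6 are there at a start; the rules pass over those that are not, and their reading is None.
At some moment in a run one of bar0, bar1, bar2, bar3, bar4, bar5 may be knocked a few centimetres aside while the robot is not near it.
Once in a run the grip may slacken for a moment while it holds something.
It also fails if it takes over 210 s, if anything falls off the work surface, if the arm or the gripper's body presses on something with over 40 N, if the wrist force passes 120 N, or if a joint passes its speed limit or range.

ROBOT

A 7-joint arm with a two-finger parallel gripper is mounted at the origin on the work surface. World frame = base frame: x ahead of the robot, y to its left, z up, the work surface at z = 0. Lengths are in m, angles in rad, forces in N, time in s.
With the tool pointing down it reaches from about 0.4 to 0.85 m from the base axis. Payload 10.4 kg.
Tool frame: the origin (TCP) lies at the very end of the fingers, on their centre line; the grasp point (between the pads) lies 19 mm behind it; z points along the fingers, y is the line along which they close (so a half turn about z gives the same grasp; the last joint's range is limited). The gripper opens to 85 mm and grips with 20 to 120 N. Pads are 22 mm wide; open, the fingers measure 114 mm over their backs; the gripper's body (76 mm by 85 mm) begins 54 mm behind the grasp point. The pads swing forward as they close: fully open they stand 13 mm farther back than shut.
Start: joints at [1.296, 0.332, -0.065, 1.46, 0.022, 1.35, -0.088], TCP at [0.156, -0.605, 0.231] pointing down, gripper open.
Joint ranges: [-2.6, 2.6], [-0.5, 2.12], [-1.47, 1.34], [0.16, 2.42], [-1.27, 4.41], [0.06, 2.06], [-2.6, 2.6]. Speed limits (rad/s): [2.22, 2.22, 2.79, 2.79, 3.14, 3.14, 3.14].

INTERFACE

Orientations are given as a unit quaternion [x, y, z, w].
In Python, from workcell import * gives the robot as it stands. The module is installed in compiled form; this text tells all that it offers.
- The arm moves only by the tool carry_out, never from a script. Its argument "motion" is a list of rows, each an object with "xyz": the shift along the tool's x, y, z in m, a list of three; "angular": the turn, a rotation vector about the tool's x, y, z in degrees, a list of three. A call has 1 to 12 rows; each row is the pose to reach, as a shift and turn from the pose commanded when the call began, along the tool's axes at that moment; what a row does not reach only later rows make up. A row lasts 1/10 s, in which the tool goes at most 50 mm and 8.59 degrees, less where a joint would pass 70% of its speed; a pose out of reach is approached as far as the arm can. A call with a gripper value outside its range is refused whole. "hand" is the opening, from 0 (shut) to 1 (fully open), set as the call begins (left out, the last holds). The fingers move at their own pace and stop on an object; "grip_force" is the grip in N (left out, the last holds). Time passes only in rows, so rows that repeat a pose let the fingers close. It gives the time, the measured TCP pose, the force, the opening and the grip force at its end, in the units of the state.
- get_obs(): the state, without advancing time (a new reading comes with each control period).
- camera(name): name is "scene" or "side" or "wrist"; returns a dict with "img" (420x560x3 uint8, red, green, blue), "fx", "fy", "cx", "cy" (pixels), "extrinsics" (4x4, takes a point from camera to world coordinates). Camera axes: x right, y up, looking along -z (the intrinsics and any distortion apply to the point x, -y, -z); pixel columns grow to the right and rows downward; lengths in m; the calibration is good to about 2 mm. A picture is of the moment at which its call begins. There is no depth.
- hand_in(): hands the job in; it is judged then, once.
The state is a dict: "clock": time; "joint_pos": joint angles; "joint_velocities": joint speeds; "tau": joint torques, N m; "position": TCP position; "ee_rot": TCP orientation; "ft_force": force on the tool from outside, world axes, zero at the start; "torque": the same for the moment, N m; "grip_width": opening from 0.0 (shut) to 1.0 (fully open); "grasp_force": force on a finger pad.
Only numpy, scipy, OpenCV 4.12 (cv2) and the standard library are available. Lean on these libraries where they do the work, as an engineer would, in place of code of your own. Each camera call takes 0.05 s, during which the arm holds its last target. There are 200 camera calls.

## Working session

There is one attempt and no reset: what is moved stays moved. The work goes in short steps, Python scripts to look and compute and a tool call to move; the robot and the scene stay as the last step left them, time stands still between calls to the robot, and variables do not carry over. Pictures are saved under pics/ and viewed, at most 14 in all, crops included, and the job is handed in when it is done.

Besides the shell and the picture viewer there is one more tool, called after "Emit:" as name(argument=value, ...) on one line, values as JSON. carry_out: Moves the arm, as the interface text tells. Its arguments: {"type":"object","properties":{"motion":{"type":"array"},"hand":{"type":"number"},"grip_force":{"type":"number"}},"required":["motion"]}

```bash
mkdir -p pics; python3 - <<'E'
from workcell import *
import cv2,numpy as np
o=get_obs();print({k:np.round(v,3).tolist() for k,v in o.items()})
for n in ("scene","side"):
    c=camera(n);cv2.imwrite(f"pics/{n}0.png",c["img"][:,:,::-1]);print(n,c["fx"],c["fy"],c["cx"],c["cy"],c.keys());print(np.round(c["extrinsics"],3).tolist())
E
```

```text
{'clock': 0.0, 'joint_pos': [1.296, 0.333, -0.065, 1.461, 0.022, 1.35, -0.088], 'joint_velocities': [-0.001, 0.0, -0.002, 0.0, -0.001, -0.001, 0.001], 'tau': [-0.0, -62.545, 0.049, -39.161, 0.016, 0.01, 0.0], 'position': [0.156, -0.605, 0.231], 'ee_rot': [0.992, 0.126, -0.0, -0.001], 'ft_force': [-0.021, -0.66, 1.025], 'torque': [-0.047, -0.024, 0.011], 'grasp_force': 0.0, 'grip_width': 1.002}
scene 458.15181446250216 458.15181446250216 281.74046291924105 212.33635738487126 dict_keys(['img', 'fx', 'fy', 'cx', 'cy', 'extrinsics'])
[[0.861, -0.328, 0.388, 0.976], [0.508, 0.546, -0.666, -0.666], [0.006, 0.771, 0.637, 0.715], [0.0, 0.0, 0.0, 1.0]]
side 449.71952509617563 449.71952509617563 282.1276279868762 208.85454711370875 dict_keys(['img', 'fx', 'fy', 'cx', 'cy', 'extrinsics'])
[[-0.992, 0.09, -0.091, 0.491], [-0.127, -0.628, 0.768, 0.744], [0.012, 0.773, 0.634, 0.665], [0.0, 0.0, 0.0, 1.0]]
```

View pics/scene0.png

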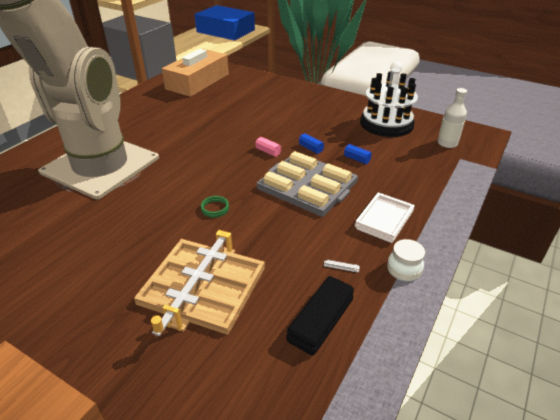

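View pics/side0.png

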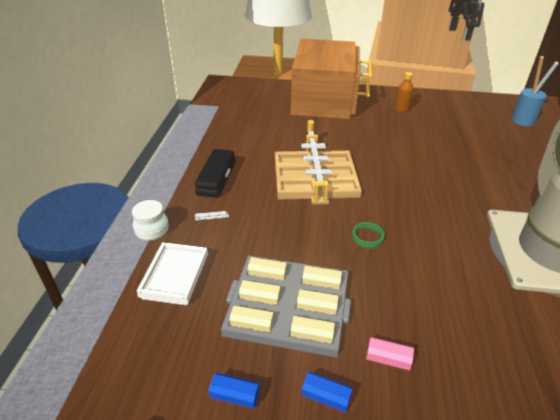

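Scene view: mould with six cream bars at about (308,180), caddy (200,283), knob (157,324), keeper (224,240). The blue and pink look-alikes are at (268,147), (311,143) and (357,154). Side view: mould (290,303), caddy (316,173), knob (311,128), keeper (320,190).

```bash
cat > h.py <<'E'
from workcell import *
import cv2,numpy as np
from scipy.spatial.transform import Rotation as R
def ray(c,px,z):
    px=np.atleast_2d(px).astype(float);E=c["extrinsics"]
    d=np.c_[(px[:,0]-c["cx"])/c["fx"],-(px[:,1]-c["cy"])/c["fy"],-np.ones(len(px))]@E[:3,:3].T
    return E[:3,3]+d*((z-E[2,3])/d[:,2])[:,None]
def proj(c,P):
    E=c["extrinsics"];q=(np.atleast_2d(P)-E[:3,3])@E[:3,:3]
    return np.c_[c["cx"]-c["fx"]*q[:,0]/q[:,2],c["cy"]+c["fy"]*q[:,1]/q[:,2]]
def mask(c,lo,hi):
    return cv2.inRange(cv2.cvtColor(c["img"],cv2.COLOR_RGB2HSV),np.array(lo),np.array(hi))
def blobs(m,amin=60,amax=1e9):
    n,l,s,ce=cv2.connectedComponentsWithStats(m);return [(ce[i],s[i,4],l==i) for i in range(1,n) if amin<s[i,4]<amax]
def totool(dw):
    "world shift -> tool axes"
    o=get_obs();return R.from_quat(o["ee_rot"]).inv().apply(dw)
E
python3 - <<'E'
from h import *
for n in ("scene","side"):
    c=camera(n);print(n)
    hsv=cv2.cvtColor(c["img"],cv2.COLOR_RGB2HSV)
    for p in ([(303,160),(308,200),(225,236),(157,322),(200,255),(230,300)] if n=="scene" else [(260,292),(320,302),(311,125),(320,186),(290,157),(240,300)]): print(p,hsv[p[1],p[0]],end=' ')
    print()
    roi=np.zeros(hsv.shape[:2],np.uint8)
    if n=="scene": roi[140:215,250:365]=255
    else: roi[250:350,220:355]=255
    for ce,a,_ in blobs(mask(c,(18,60,140),(35,200,255))&roi,40): print(np.round(ce),a,np.round(ray(c,ce,.028)[0],3))
    pts={"scene":[((157,321),.076),((224,234),.056)],"side":[((311,124),.076),((320,183),.056)]}[n]
    for p,z in pts: print(p,np.round(ray(c,p,z)[0],3))
E
```

```text
scene
(303, 160) [ 20  99 219] (308, 200) [ 19 104 152] (225, 236) [ 20 168 235] (157, 322) [ 22 163 245] (200, 255) [ 16 129 195] (230, 300) [ 19 117 244] 
[297. 165.] 659 [0.491 0.243 0.028]
[337. 173.] 344 [0.598 0.266 0.028]
[278. 181.] 367 [0.485 0.155 0.028]
[325. 184.] 386 [0.594 0.207 0.028]
[313. 196.] 403 [0.59  0.147 0.028]
(157, 321) [ 0.552 -0.357  0.076]
(224, 234) [ 0.505 -0.104  0.056]
side
(260, 292) [ 32  38 252] (320, 302) [ 31  41 252] (311, 125) [ 20 175 211] (320, 186) [ 19 141 159] (290, 157) [ 17 128 208] (240, 300) [ 20   5 152] 
[267. 268.] 495 [0.588 0.154 0.028]
[323. 271.] 290 [0.481 0.148 0.028]
[321. 283.] 231 [0.483 0.179 0.028]
[260. 292.] 565 [0.592 0.214 0.028]
[318. 296.] 336 [0.486 0.209 0.028]
[316. 308.] 255 [0.488 0.238 0.028]
[252. 318.] 659 [0.596 0.273 0.028]
[313. 323.] 416 [0.49  0.27  0.028]
[311. 337.] 272 [0.492 0.298 0.028]
(311, 124) [ 0.544 -0.337  0.076]
(320, 183) [ 0.504 -0.099  0.056]
```

Emit:
carry_out(motion=[{"xyz":[0.457,-0.297,-0.13],"angular":[0,0,-85]},{"xyz":[0.457,-0.297,-0.13],"angular":[0,0,-85]},{"xyz":[0.457,-0.297,-0.13],"angular":[0,0,-85]},{"xyz":[0.457,-0.297,-0.13],"angular":[0,0,-85]},{"xyz":[0.457,-0.297,-0.13],"angular":[0,0,-85]},{"xyz":[0.457,-0.297,-0.13],"angular":[0,0,-85]},{"xyz":[0.457,-0.297,-0.13],"angular":[0,0,-85]},{"xyz":[0.457,-0.297,-0.13],"angular":[0,0,-85]},{"xyz":[0.457,-0.297,-0.13],"angular":[0,0,-85]},{"xyz":[0.457,-0.297,-0.13],"angular":[0,0,-85]},{"xyz":[0.457,-0.297,-0.13],"angular":[0,0,-85]},{"xyz":[0.457,-0.297,-0.13],"angular":[0,0,-85]}])

```text
clock: 1.4
position: [0.5275, -0.1979, 0.3624]
ee_rot: [0.644, 0.765, 0.002, 0.0]
ft_force: [-0.2, 1.3, 0.2]
grip_width: 1.002
grasp_force: 0.0
```

```bash
python3 - <<'E'
from h import *
o=get_obs();print(o["clock"],np.round(o["position"],3),np.round(o["ee_rot"],3),np.round(o["joint_pos"],2))
c=camera("wrist");cv2.imwrite("pics/w1.png",c["img"][:,:,::-1]);print(np.round(c["extrinsics"],3).tolist(),c["fx"])
E
```

```text
1.4 [ 0.527 -0.198  0.362] [0.644 0.765 0.002 0.   ] [ 0.76  0.21 -0.58  1.38  0.11  1.59  0.37]
[[0.985, -0.163, -0.054, 0.514], [0.172, 0.939, 0.297, -0.122], [0.002, -0.302, 0.953, 0.507], [0.0, 0.0, 0.0, 1.0]] 307.03263957802375
```

View pics/w1.png

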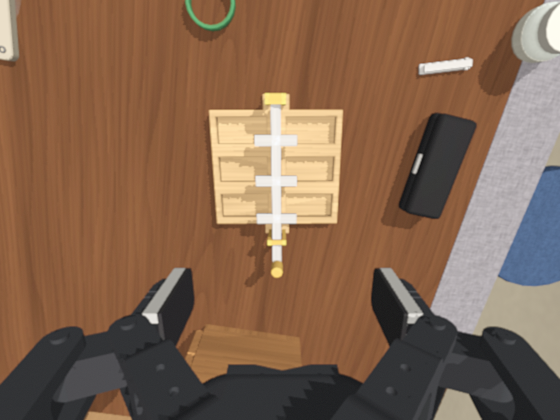

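Wrist view: caddy with corners near (210,111), (342,110), (337,222) and (217,222). Keeper is at (276,100), guide at (277,241), knob at (277,271), and the tabs stand at (276,141), (276,181) and (276,219) over the pockets.

```bash
cat >> h.py <<'E'
def block(c,lo,hi,box,z=.02,k=9):
    m=np.zeros((420,560),np.uint8);x0,y0,x1,y1=box;m[y0:y1,x0:x1]=mask(c,lo,hi)[y0:y1,x0:x1]
    m=cv2.morphologyEx(m,cv2.MORPH_CLOSE,np.ones((35,35)))
    m=cv2.morphologyEx(m,cv2.MORPH_OPEN,np.ones((k*5,k*5)))
    ct=max(cv2.findContours(m,0,1)[0],key=cv2.contourArea)[:,0]
    r=cv2.minAreaRect((ray(c,ct,z)[:,:2]*1000).astype(np.float32));return r
E
python3 - <<'E'
from h import *
c=camera("wrist")
print(block(c,(10,70,120),(26,255,255),(195,85,360,235)))
m=mask(c,(18,140,120),(30,255,255))
for ce,a,mm in blobs(m,15):
    if 260<ce[0]<295 and 80<ce[1]<290:
        ys,xs=np.where(mm);print(ce,a,xs.min(),xs.max(),ys.min(),ys.max(),[np.round(ray(c,ce,z)[0],4) for z in (.056,.066,.076)])
s=cv2.inRange(cv2.cvtColor(c["img"],cv2.COLOR_RGB2HSV),np.array((0,0,150)),np.array((180,60,255)))
for col in (259,260,291,293): 
    ys=np.where(s[100:240,col])[0]+100; print(col,ys)
E
```

```text
((518.4397583007812, -200.01904296875), (278.836181640625, 235.07421875), 9.781471252441406)
[269.31578947 234.84210526] 19 268 270 230 238 [array([ 0.5248, -0.3051,  0.056 ]), array([ 0.5246, -0.301 ,  0.066 ]), array([ 0.5243, -0.297 ,  0.076 ])]
[284.17857143 234.67857143] 28 283 286 230 238 [array([ 0.5479, -0.3008,  0.056 ]), array([ 0.5471, -0.2969,  0.066 ]), array([ 0.5463, -0.2929,  0.076 ])]
[276.36923077 265.53846154] 65 271 282 262 276 [array([ 0.5446, -0.3562,  0.056 ]), array([ 0.5439, -0.351 ,  0.066 ]), array([ 0.5432, -0.3458,  0.076 ])]
259 [134 135 136 137 138 139 140 141 142 143 144 145 175 176 177 178 179 180
 181 182 183 184 185 186 213 214 215 216 217 218 219 220 221 222 223]
260 [134 135 136 137 138 139 140 141 142 143 144 145 175 176 177 178 179 180
 181 182 183 184 185 186 213 214 215 216 217 218 219 220 221 222 223]
291 [134 135 136 137 138 139 140 141 142 143 144 145 175 176 177 178 179 180
 181 182 183 184 185 213 214 215 216 217 218 219 220 221 222 223]
293 [134 135 136 137 138 139 140 141 142 143 144 145 175 176 177 178 179 180
 181 182 183 184 185 213 214 215 216 217 218 219 220 221 222 223]
```

```bash
cat >> h.py <<'E'
def rectfit(m,c,z,rows,cols):
    "m: mask of a roughly upright block; first/last hits -> world lines -> centre,size,yaw"
    S={k:[] for k in "LRTB"}
    for r in rows:
        x=np.where(m[r])[0]; S["L"].append((x[0]-.5,r)); S["R"].append((x[-1]+.5,r))
    for q in cols:
        y=np.where(m[:,q])[0]; S["T"].append((q,y[0]-.5)); S["B"].append((q,y[-1]+.5))
    L={}
    for k,p in S.items():
        w=ray(c,p,z)[:,:2].astype(np.float32);vx,vy,x,y=cv2.fitLine(w,cv2.DIST_HUBER,0,.001,.001).ravel();L[k]=((x,y),(vx,vy))
    def X(a,b):
        A=np.array([L[a][1],-np.array(L[b][1])]).T;t=np.linalg.solve(A,np.array(L[b][0])-L[a][0]);return np.array(L[a][0])+t[0]*np.array(L[a][1])
    return np.array([X("T","L"),X("T","R"),X("B","R"),X("B","L")])
E
python3 - <<'E'
from h import *
c=camera("wrist")
v=cv2.cvtColor(c["img"],cv2.COLOR_RGB2HSV)[:,:,2]
print(v[165,195:225],v[190,330:350],v[100:118,240],v[215:232,240])
m=np.zeros((420,560),np.uint8);m[95:235,198:355]=(v[95:235,198:355]>165)*255
q=rectfit(m,c,.02,range(120,215,3),list(range(222,255,3))+list(range(300,332,3)))
print(np.round(q,4),q.mean(0),np.linalg.norm(np.roll(q,-1,0)-q,axis=1))
d=q[1]+q[2]-q[0]-q[3];d2=q[0]+q[1]-q[2]-q[3];print(np.degrees(np.arctan2(d[1],d[0])),np.degrees(np.arctan2(-d2[0],d2[1])))
a=np.radians(10);ce=q.mean(0)
for col,ys in ((260,[(134,145),(175,186),(213,223)]),(292,[(134,145),(175,185.5),(213,223)])):
  for y0,y1 in ys:
    p=(ray(c,(col,y0-.5),.05)[0]+ray(c,(col,y1+.5),.05)[0])/2
    D=p[:2]-ce;print(np.round([D@[np.cos(a),np.sin(a)],D@[-np.sin(a),np.cos(a)]],4))
p=ray(c,(276.5,268),.071)[0];D=p[:2]-ce;print(np.round([D@[np.cos(a),np.sin(a)],D@[-np.sin(a),np.cos(a)]],4),p)
E
```

```text
[138 137 136 136 137 138 140 145 147 145 139 136 134 131 123 110 108 107
 116 171 224 245 246 246 242 224 195 214 245 248] [243 243 243 243 242 245 251 252 253 250 227 166 131 134 138 142 141 139
 138 139] [140 141 141 141 140 138 148 200 245 255 252 249 247 235 207 204 211 213] [215 242 248 246 244 236 206 151 111 106 114 133 143 145 144 143 144]
[[ 0.4032 -0.1339]
 [ 0.6031 -0.0976]
 [ 0.6354 -0.2789]
 [ 0.4349 -0.313 ]] [ 0.51915723 -0.20587215] [0.20319566 0.1841555  0.20331945 0.18186155]
9.967934 10.06884
[-0.0253  0.0451]
[-0.027  -0.0152]
[-0.0287 -0.075 ]
[0.021  0.0448]
[ 0.0212 -0.0152]
[ 0.0214 -0.0753]
[-0.0034 -0.1512] [ 0.54208752 -0.35533614  0.071     ]
```

Emit:
carry_out(motion=[{"xyz":[-0.16,-0.01,0.2],"angular":[0,0,0]},{"xyz":[-0.16,-0.01,0.2],"angular":[0,0,0]},{"xyz":[-0.16,-0.01,0.2],"angular":[0,0,0]},{"xyz":[-0.16,-0.01,0.2],"angular":[0,0,0]},{"xyz":[-0.16,-0.01,0.2],"angular":[0,0,0]},{"xyz":[-0.16,-0.01,0.2],"angular":[0,0,0]},{"xyz":[-0.16,-0.01,0.24],"angular":[0,0,0]},{"xyz":[-0.16,-0.01,0.28],"angular":[0,0,0]},{"xyz":[-0.16,-0.01,0.306],"angular":[0,0,0]},{"xyz":[-0.16,-0.01,0.306],"angular":[0,0,0]},{"xyz":[-0.16,-0.01,0.306],"angular":[0,0,0]}])

```text
clock: 2.65
position: [0.54, -0.3645, 0.0563]
ee_rot: [0.647, 0.762, -0.0, 0.0]
ft_force: [0.7, -0.3, 1.5]
grip_width: 1.0
grasp_force: 0.0
```

```bash
python3 - <<'E'
from h import *
o=get_obs();print(o["clock"],np.round(o["position"],4),np.round(o["ee_rot"],3))
c=camera("wrist");cv2.imwrite("pics/w2.png",c["img"][:,:,::-1])
E
```

```text
2.65 [ 0.54   -0.3645  0.0563] [ 0.647  0.762 -0.     0.   ]
```

View pics/w2.png

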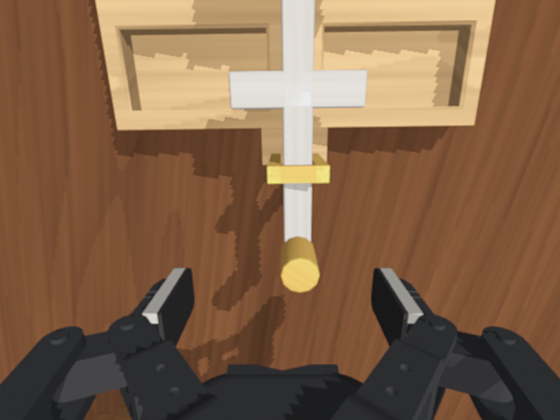

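Wrist view: knob top at (300,277), between the pads but right of the centre line (~283). I'll measure it.

```bash
python3 - <<'E'
from h import *
c=camera("wrist");o=get_obs()
m=mask(c,(18,140,120),(30,255,255));xs=[np.where(m[r,270:330])[0]+270 for r in (250,260,270,280)];print([(x.min(),x.max()) for x in xs])
for p,z in (((300,277),.076),((299.5,245),.05)):
    q=ray(c,p,z)[0];print(q,totool(q-o["position"]))
print(np.round(proj(c,o["position"]),1))
q=ray(c,[(117,128),(476,123)],.02);print(q,np.linalg.norm(q[1]-q[0]),np.degrees(np.arctan2(*(q[1]-q[0])[1::-1])))
E
```

```text
[(np.int64(279), np.int64(312)), (np.int64(279), np.int64(314)), (np.int64(279), np.int64(316)), (np.int64(280), np.int64(314))]
[ 0.54783464 -0.35752264  0.076     ] [ 0.00581083  0.00756484 -0.0182814 ]
[ 0.54820136 -0.35296258  0.05      ] [0.01031433 0.00861282 0.00770993]
[[283.4 269.2]]
[[ 0.4365829  -0.3113253   0.02      ]
 [ 0.6375074  -0.27548015  0.02      ]] 0.20409686064211865 10.115214178850977
```

Emit:
carry_out(motion=[{"xyz":[0.006,0.008,0.0],"angular":[0,0,0]},{"xyz":[0.006,0.008,0.0],"angular":[0,0,0]}])

```text
clock: 2.95
position: [0.5495, -0.3546, 0.0568]
ee_rot: [0.646, 0.763, 0.001, 0.001]
ft_force: [0.4, 1.4, -0.2]
grip_width: 1.001
grasp_force: 0.0
```

Emit:
carry_out(motion=[{"xyz":[0,0,0],"angular":[0,0,0]},{"xyz":[0,0,0],"angular":[0,0,0]},{"xyz":[0,0,0],"angular":[0,0,0]},{"xyz":[0,0,0],"angular":[0,0,0]},{"xyz":[0,0,0],"angular":[0,0,0]},{"xyz":[0,0,0],"angular":[0,0,0]},{"xyz":[0,0,0],"angular":[0,0,0]},{"xyz":[0,0,0],"angular":[0,0,0]}], hand=0, grip_force=30)

```text
clock: 3.75
position: [0.5468, -0.3566, 0.0554]
ee_rot: [0.647, 0.763, -0.001, -0.0]
ft_force: [-5.0, -0.8, 4.5]
grip_width: 0.193
grasp_force: 29.8
```

Emit:
carry_out(motion=[{"xyz":[-0.005,0,0],"angular":[0,0,0]},{"xyz":[-0.01,0,0],"angular":[0,0,0]},{"xyz":[-0.014,0,0],"angular":[0,0,0]},{"xyz":[-0.014,0,0],"angular":[0,0,0]}])

```text
clock: 4.15
position: [0.5493, -0.3709, 0.0554]
ee_rot: [0.647, 0.762, -0.001, 0.0]
ft_force: [-4.3, -2.3, 3.5]
grip_width: 0.195
grasp_force: 29.8
```

Emit:
carry_out(motion=[{"xyz":[-0.002,0,0],"angular":[0,0,0]},{"xyz":[-0.004,0,0],"angular":[0,0,0]},{"xyz":[-0.006,0,0],"angular":[0,0,0]},{"xyz":[-0.006,0,0],"angular":[0,0,0]}])

```text
clock: 4.55
position: [0.55, -0.3737, 0.0552]
ee_rot: [0.646, 0.763, 0.0, -0.002]
ft_force: [-10.2, 7.8, 9.7]
grip_width: 0.194
grasp_force: 30.5
```

Emit:
carry_out(motion=[{"xyz":[0.003,0,0],"angular":[0,0,0]},{"xyz":[0.003,0,0],"angular":[0,0,0]},{"xyz":[0.003,0,0],"angular":[0,0,0]},{"xyz":[0.003,0,0],"angular":[0,0,0]},{"xyz":[0.003,0,0],"angular":[0,0,0]},{"xyz":[0.003,0,-0.03],"angular":[0,0,0]},{"xyz":[0.003,0,-0.08],"angular":[0,0,0]},{"xyz":[0.003,0,-0.13],"angular":[0,0,0]},{"xyz":[0.003,0,-0.15],"angular":[0,0,0]}], hand=1)

```text
clock: 5.45
position: [0.5521, -0.3736, 0.2112]
ee_rot: [0.647, 0.763, 0.001, 0.004]
ft_force: [0.5, 0.1, -0.7]
grip_width: 1.0
grasp_force: 0.0
```

Emit:
carry_out(motion=[{"xyz":[0.57,0.13,-0.095],"angular":[0,0,104]},{"xyz":[0.57,0.13,-0.095],"angular":[0,0,104]},{"xyz":[0.57,0.13,-0.095],"angular":[0,0,104]},{"xyz":[0.57,0.13,-0.095],"angular":[0,0,104]},{"xyz":[0.57,0.13,-0.095],"angular":[0,0,104]},{"xyz":[0.57,0.13,-0.095],"angular":[0,0,104]},{"xyz":[0.57,0.13,-0.095],"angular":[0,0,104]},{"xyz":[0.57,0.13,-0.095],"angular":[0,0,104]},{"xyz":[0.57,0.13,-0.095],"angular":[0,0,104]},{"xyz":[0.57,0.13,-0.095],"angular":[0,0,104]},{"xyz":[0.57,0.13,-0.095],"angular":[0,0,104]},{"xyz":[0.57,0.13,-0.095],"angular":[0,0,104]}])

```text
clock: 6.65
position: [0.5844, 0.1934, 0.2978]
ee_rot: [1.0, 0.005, 0.0, 0.0]
ft_force: [1.4, 0.1, 0.4]
grip_width: 0.997
grasp_force: 0.0
```

```bash
python3 - <<'E'
from h import *
o=get_obs();print(o["clock"],np.round(o["position"],4),np.round(o["ee_rot"],3),np.round(o["joint_pos"],2))
E
```

```text
6.65 [0.5844 0.1934 0.2978] [1.    0.005 0.    0.   ] [ 0.02  0.34 -0.55  1.36  0.17  1.49 -2.07]
```

Emit:
carry_out(motion=[{"xyz":[0,0.0,0],"angular":[0,0,4]},{"xyz":[0,0.0,0],"angular":[0,0,4]},{"xyz":[0,0.0,0],"angular":[0,0,4]}])

```text
clock: 6.95
position: [0.5847, 0.1908, 0.297]
ee_rot: [1.0, -0.026, -0.0, 0.0]
ft_force: [0.2, -0.6, -0.6]
grip_width: 0.998
grasp_force: 0.0
```

```bash
python3 - <<'E'
from h import *
o=get_obs();print(o["clock"],np.round(o["position"],4),np.round(o["ee_rot"],3))
c=camera("wrist");cv2.imwrite("pics/w3.png",c["img"][:,:,::-1])
E
```

```text
6.95 [0.5847 0.1908 0.297 ] [ 1.    -0.026 -0.     0.   ]
```

View pics/w3.png

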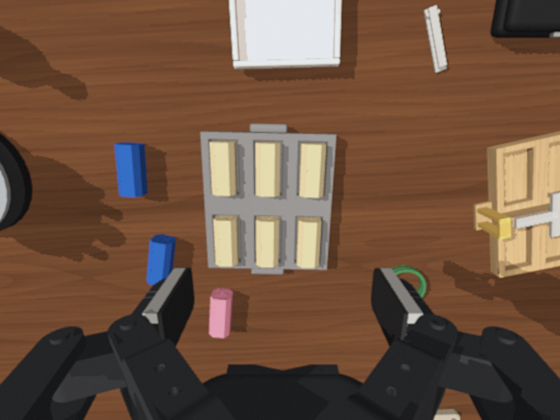

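Wrist view: the mould spans (202,132) to (336,270) with six cream bars at (222,168), (267,169), (312,170), (226,241), (267,242) and (309,242). The candidates are these six cream bars, the blue blocks at (131,170) and (160,260), and the pink one at (221,313). Only the cream ones in the mould fit, which I'll confirm in a crop while measuring.

```bash
python3 - <<'E'
from h import *
c=camera("wrist")
cv2.imwrite("pics/w3crop.png",cv2.resize(c["img"][115:345,100:350,::-1],None,fx=2.4,fy=2.4))
hsv=cv2.cvtColor(c["img"],cv2.COLOR_RGB2HSV)
m=np.zeros((420,560),np.uint8);sub=((hsv[:,:,1]<60)|((hsv[:,:,2]>190)))*np.uint8(255)
m[118:285,195:345]=sub[118:285,195:345]
q=rectfit(m,c,.02,range(145,260,4),list(range(212,245,4))+list(range(292,325,4)))
ce=q.mean(0);print(np.round(q,4),ce,np.linalg.norm(np.roll(q,-1,0)-q,axis=1))
for i in range(4):
    d=np.roll(q,-1,0)[i]-q[i];print(round(np.degrees(np.arctan2(d[1],d[0])),1),end=' ')
print()
b=mask(c,(18,25,215),(36,140,255));b[:118]=0;b[285:]=0;b[:,:195]=0;b[:,345:]=0
for p,a,mm in blobs(b,100):
    r=cv2.minAreaRect((ray(c,np.argwhere(mm)[:,::-1],.038)[:,:2]*1000).astype(np.float32))
    print(np.round(p),a,np.round(r[0],1),np.round(r[1],1),round(r[2],1))
E
```

```text
[[0.6464 0.2963]
 [0.634  0.1153]
 [0.4311 0.1301]
 [0.4452 0.3116]] [0.5391584  0.21333489] [0.18144599 0.20351775 0.18201597 0.20179407]
-93.9 175.8 85.6 -4.3 
[219. 168.] 896 [596.6 272. ] [22.5 69.3] 85.7
[265. 169.] 934 [592.7 212.8] [23.  67.9] 86.4
[310. 170.] 980 [588.5 153. ] [24.9 69.1] 85.8
[222. 243.] 706 [491.5 279.7] [22.4 69.4] 85.8
[264. 244.] 721 [486.9 220.7] [22.7 69.6] 86.3
[306. 245.] 774 [482.  160.8] [24.8 69.7] 85.7
```

View pics/w3crop.png

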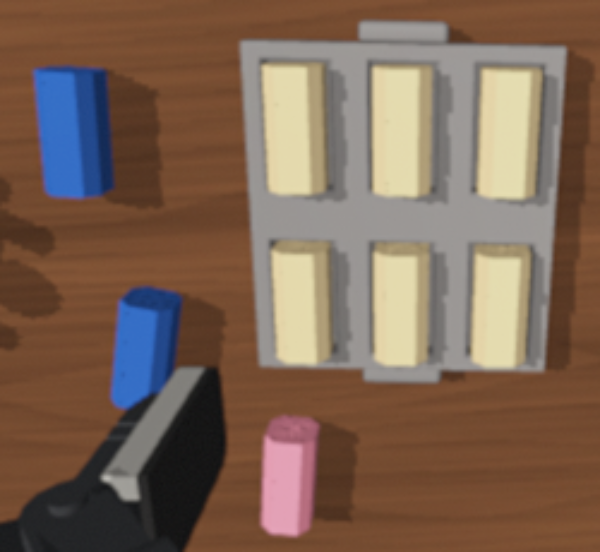

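The crop confirms it: six cream chamfered bars sit in the mould, and the blue and pink ones lie loose outside it. I'll start with the bar at mould (+53,-60).

Emit:
carry_out(motion=[{"xyz":[0.005,0.04,0.21],"angular":[0,0,1.2]},{"xyz":[0.005,0.04,0.21],"angular":[0,0,1.2]},{"xyz":[0.005,0.04,0.21],"angular":[0,0,1.2]},{"xyz":[0.005,0.04,0.21],"angular":[0,0,1.2]},{"xyz":[0.005,0.04,0.21],"angular":[0,0,1.2]},{"xyz":[0.005,0.04,0.21],"angular":[0,0,1.2]},{"xyz":[0.005,0.04,0.21],"angular":[0,0,1.2]},{"xyz":[0.005,0.04,0.21],"angular":[0,0,1.2]}], hand=0.55)

```text
clock: 7.85
position: [0.5888, 0.1528, 0.0902]
ee_rot: [0.999, -0.037, 0.002, -0.001]
ft_force: [0.6, 0.1, 0.1]
grip_width: 0.551
grasp_force: 0.0
```

```bash
python3 - <<'E'
from h import *
for i in range(3):
    c=camera("wrist");o=get_obs();print(o["clock"],np.round(o["position"],4),np.round(o["ee_rot"],4))
cv2.imwrite("pics/w4.png",c["img"][:,:,::-1])
hsv=cv2.cvtColor(c["img"],cv2.COLOR_RGB2HSV)
b=mask(c,(18,25,150),(36,160,255))
for p,a,mm in blobs(b,300): print(np.round(p),a)
E
```

```text
7.9 [0.5886 0.1527 0.0899] [ 9.993e-01 -3.710e-02  1.900e-03 -6.000e-04]
7.95 [0.5884 0.1525 0.0895] [ 9.993e-01 -3.710e-02  1.700e-03 -5.000e-04]
8.0 [0.5881 0.1523 0.089 ] [ 9.993e-01 -3.720e-02  1.300e-03 -3.000e-04]
[114. 227.] 4785
[198. 224.] 4463
[285. 227.] 4797
[285. 337.] 2562
```

View pics/w4.png

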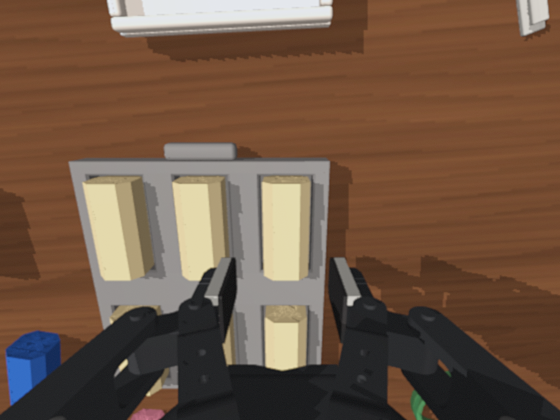

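Wrist view: the fingers straddle the bar at (285,227); their centre column is about 283. Descending and gripping.

Emit:
carry_out(motion=[{"xyz":[0,0,0.04],"angular":[0,0,0]},{"xyz":[0,0,0.055],"angular":[0,0,0]},{"xyz":[0,0,0.066],"angular":[0,0,0]},{"xyz":[0,0,0.066],"angular":[0,0,0]},{"xyz":[0,0,0.066],"angular":[0,0,0]}])

```text
clock: 8.5
position: [0.5877, 0.152, 0.0222]
ee_rot: [0.999, -0.037, 0.0, -0.0]
ft_force: [1.1, 1.0, -0.5]
grip_width: 0.551
grasp_force: 0.0
```

Emit:
carry_out(motion=[{"xyz":[0,0,0],"angular":[0,0,0]},{"xyz":[0,0,0],"angular":[0,0,0]},{"xyz":[0,0,0],"angular":[0,0,0]},{"xyz":[0,0,0],"angular":[0,0,0]},{"xyz":[0,0,0],"angular":[0,0,0]},{"xyz":[0,0,0],"angular":[0,0,0]}], hand=0, grip_force=50)

```text
clock: 9.1
position: [0.5882, 0.152, 0.0228]
ee_rot: [0.999, -0.037, 0.001, -0.0]
ft_force: [-1.2, 0.3, 6.0]
grip_width: 0.355
grasp_force: 50.2
```

Emit:
carry_out(motion=[{"xyz":[0,0,-0.03],"angular":[0,0,0]},{"xyz":[0,0,-0.07],"angular":[0,0,0]},{"xyz":[0,0,-0.11],"angular":[0,0,0]},{"xyz":[0.003,0.04,-0.12],"angular":[0,0,-2]},{"xyz":[0.006,0.09,-0.12],"angular":[0,0,-5]},{"xyz":[0.009,0.14,-0.12],"angular":[0,0,-8]},{"xyz":[0.012,0.19,-0.12],"angular":[0,0,-11]},{"xyz":[0.015,0.24,-0.12],"angular":[0,0,-14.2]},{"xyz":[0.018,0.29,-0.12],"angular":[0,0,-14.2]},{"xyz":[0.021,0.34,-0.12],"angular":[0,0,-14.2]},{"xyz":[0.024,0.38,-0.12],"angular":[0,0,-14.2]},{"xyz":[0.025,0.406,-0.12],"angular":[0,0,-14.2]}])

```text
clock: 10.3
position: [0.5808, -0.2594, 0.1415]
ee_rot: [0.996, 0.084, -0.0, 0.001]
ft_force: [-1.0, 0.5, -0.5]
grip_width: 0.358
grasp_force: 50.5
```

Emit:
carry_out(motion=[{"xyz":[0,0,0],"angular":[0,0,0]},{"xyz":[0,0,0],"angular":[0,0,0]}])

```text
clock: 10.5
position: [0.5817, -0.2552, 0.1414]
ee_rot: [0.996, 0.086, 0.0, -0.0]
ft_force: [-0.3, 0.2, -0.1]
grip_width: 0.364
grasp_force: 32.5
```

```bash
python3 - <<'E'
from h import *
c=camera("wrist");o=get_obs();print(o["clock"],np.round(o["position"],4),np.round(o["ee_rot"],4),o["grip_width"])
cv2.imwrite("pics/w5.png",c["img"][:,:,::-1])
E
```

```text
10.55 [ 0.582  -0.2539  0.1415] [ 9.962e-01  8.680e-02  2.000e-04 -3.000e-04] 0.3659623007250719
```

View pics/w5.png

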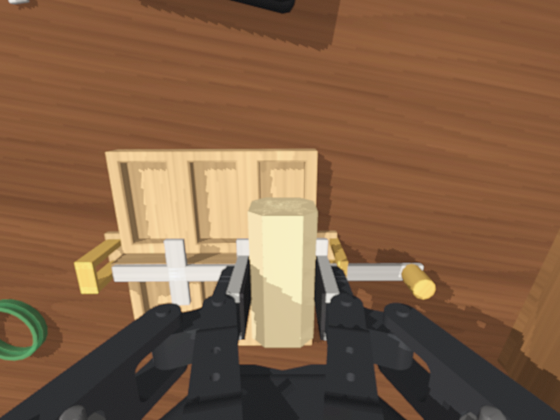

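Wrist view: the bar is held straight, with the caddy's +x edge from (108,151) to (317,150). Bolt drawn, knob at (420,282). The grip force dipped, so I'll check it and refine the caddy pose.

Emit:
carry_out(motion=[{"xyz":[0,0,0],"angular":[0,0,0]},{"xyz":[0,0,0],"angular":[0,0,0]},{"xyz":[0,0,0],"angular":[0,0,0]},{"xyz":[0,0,0],"angular":[0,0,0]}])

```text
clock: 10.95
position: [0.5819, -0.2546, 0.1413]
ee_rot: [0.996, 0.087, 0.0, 0.0]
ft_force: [-0.5, -0.9, -0.4]
grip_width: 0.356
grasp_force: 54.7
```

```bash
python3 - <<'E'
from h import *
c=camera("wrist");o=get_obs();print(o["clock"],np.round(o["position"],4),np.round(o["ee_rot"],4),o["grip_width"])
v=cv2.cvtColor(c["img"],cv2.COLOR_RGB2HSV)[:,:,2]
T=[(q,140+np.where(v[140:170,q]>175)[0][0]-.5) for q in range(120,310,6)]
Lp=[(100+np.where(v[r,100:150]>175)[0][0]-.5,r) for r in range(158,225,4)]
Rp=[(305+np.where(v[r,305:335]>175)[0][-1]+.5,r) for r in range(158,190,3)]
print(T[::8],Lp[::5],Rp[::4])
W=[]
for P in (T,Lp,Rp):
    w=ray(c,P,.02)[:,:2]*1000;vx,vy,x,y=cv2.fitLine(w.astype(np.float32),cv2.DIST_HUBER,0,.01,.01).ravel();W.append((x,y,vx,vy));print(np.round((x,y,vx,vy),2),np.degrees(np.arctan2(vy,vx)))
ux,uy=np.array([.9848,.1736]),np.array([-.1736,.9848]);C=np.array([520.7,-205.5])
for P in (T,Lp,Rp):
    w=ray(c,P,.02)[:,:2]*1000-C;print("local",np.round([np.median(w@ux),np.median(w@uy)],1))
print(np.round((o["position"][:2]*1000-C)@np.c_[ux,uy],1))
E
```

```text
11.0 [ 0.5818 -0.2548  0.1413] [0.9962 0.0866 0.     0.    ] 0.3524639320260262
[(120, np.float64(150.5)), (168, np.float64(150.5)), (216, np.float64(150.5)), (264, np.float64(150.5))] [(np.float64(106.5), 158), (np.float64(109.5), 178), (np.float64(113.5), 198), (np.float64(116.5), 218)] [(np.float64(317.5), 158), (np.float64(317.5), 170), (np.float64(317.5), 182)]
[ 6.1911e+02 -1.8870e+02  1.8000e-01 -9.8000e-01] -79.68562
[ 5.6836e+02 -1.0406e+02  9.8000e-01  1.8000e-01] 10.110466
[ 6.1640e+02 -2.8021e+02  9.8000e-01  1.9000e-01] 10.88646
local [99.6 -0.6]
local [65.  91.6]
local [ 80.  -90.1]
[ 51.6 -59.2]
```

Emit:
carry_out(motion=[{"xyz":[0.001,0,0.04],"angular":[0,0,0]},{"xyz":[0.001,0,0.07],"angular":[0,0,0]},{"xyz":[0.001,0,0.09],"angular":[0,0,0]},{"xyz":[0.001,0,0.1],"angular":[0,0,0]},{"xyz":[0.001,0,0.108],"angular":[0,0,0]},{"xyz":[0.001,0,0.114],"angular":[0,0,0]},{"xyz":[0.001,0,0.118],"angular":[0,0,0]},{"xyz":[0.001,0,0.118],"angular":[0,0,0]},{"xyz":[0.001,0,0.118],"angular":[0,0,0]}])

```text
clock: 11.9
position: [0.5831, -0.255, 0.0239]
ee_rot: [0.996, 0.086, 0.0, 0.0]
ft_force: [0.6, 0.0, -0.6]
grip_width: 0.355
grasp_force: 54.8
```

Emit:
carry_out(motion=[{"xyz":[0,0,0],"angular":[0,0,0]},{"xyz":[0,0,0],"angular":[0,0,0]},{"xyz":[0,0,0],"angular":[0,0,0]},{"xyz":[0,0,0],"angular":[0,0,0]},{"xyz":[0,0,-0.02],"angular":[0,0,0]},{"xyz":[0,0,-0.06],"angular":[0,0,0]},{"xyz":[0,0,-0.1],"angular":[0,0,0]}], hand=0.55)

```text
clock: 12.6
position: [0.5822, -0.2546, 0.124]
ee_rot: [0.996, 0.086, -0.001, -0.0]
ft_force: [1.0, -0.5, 0.9]
grip_width: 0.549
grasp_force: 0.0
```

Emit:
carry_out(motion=[{"xyz":[0.009,-0.045,0],"angular":[0,0,3]},{"xyz":[0.018,-0.09,0],"angular":[0,0,6]},{"xyz":[0.027,-0.135,0],"angular":[0,0,9]},{"xyz":[0.036,-0.18,0],"angular":[0,0,12]},{"xyz":[0.045,-0.225,0],"angular":[0,0,14.1]},{"xyz":[0.054,-0.27,0],"angular":[0,0,14.1]},{"xyz":[0.062,-0.315,0],"angular":[0,0,14.1]},{"xyz":[0.071,-0.36,0],"angular":[0,0,14.1]},{"xyz":[0.08,-0.405,0],"angular":[0,0,14.1]},{"xyz":[0.089,-0.445,0],"angular":[0,0,14.1]},{"xyz":[0.089,-0.4575,0],"angular":[0,0,14.1]},{"xyz":[0.089,-0.4575,0],"angular":[0,0,14.1]}])

```text
clock: 13.8
position: [0.5907, 0.2138, 0.1232]
ee_rot: [0.999, -0.034, -0.0, -0.0]
ft_force: [-0.7, -0.8, -0.1]
grip_width: 0.55
grasp_force: 0.0
```

```bash
cat > look.py <<'E'
from h import *
import sys
o=get_obs();print("tcp",np.round(o["position"],4),"yaw",round(np.degrees(2*np.arctan2(o["ee_rot"][1],o["ee_rot"][0])),2),o["clock"])
for n,box in (("side",(215,130,370,350)),("scene",(130,140,365,330))):
    c=camera(n);b=mask(c,(22,20,200),(38,130,255));m=np.zeros_like(b);x0,y0,x1,y1=box;m[y0:y1,x0:x1]=b[y0:y1,x0:x1]
    m=cv2.morphologyEx(m,cv2.MORPH_OPEN,np.ones((3,3)))
    print(n,[(np.round(p).astype(int).tolist(),int(a),np.round(ray(c,p,.036)[0][:2],3).tolist()) for p,a,_ in blobs(m,60)])
    if len(sys.argv)>1: cv2.imwrite(f"pics/{n}{sys.argv[1]}.png",c["img"][:,:,::-1])
E
python3 look.py 1
```

```text
tcp [0.5907 0.2138 0.1232] yaw -3.95 13.8
side [([295, 155], 194, [0.575, -0.241]), ([244, 163], 137, [0.7, -0.186]), ([322, 277], 669, [0.483, 0.169]), ([259, 292], 718, [0.593, 0.221]), ([317, 301], 755, [0.487, 0.229]), ([251, 318], 808, [0.597, 0.28]), ([312, 329], 857, [0.492, 0.288])]
scene [([303, 157], 90, [0.492, 0.278]), ([291, 167], 104, [0.486, 0.219]), ([337, 169], 106, [0.596, 0.271]), ([278, 177], 111, [0.481, 0.159]), ([326, 180], 118, [0.593, 0.211]), ([211, 303], 329, [0.584, -0.254])]
```

View pics/side1.png

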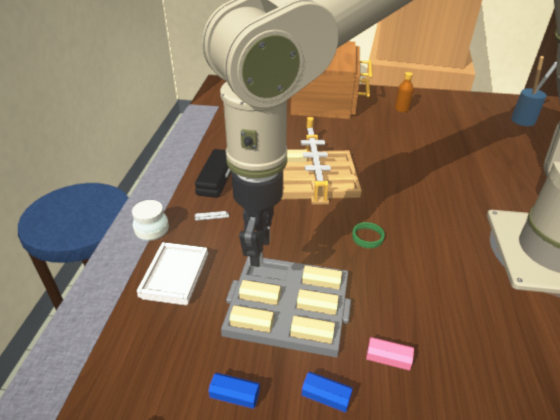

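Side view: the first bar's cavity is empty, five bars remain, and the placed bar is in the caddy at (295,155). Next bar: (53,0).

Emit:
carry_out(motion=[{"xyz":[0,0,0.04],"angular":[0,0,0]},{"xyz":[0,0,0.06],"angular":[0,0,0]},{"xyz":[0,0,0.06],"angular":[0,0,0]},{"xyz":[0,0,0.06],"angular":[0,0,0]}])

```text
clock: 14.3
position: [0.5924, 0.2094, 0.0639]
ee_rot: [0.999, -0.038, 0.0, 0.0]
ft_force: [-0.0, -0.3, 0.5]
grip_width: 0.551
grasp_force: 0.0
```

Emit:
carry_out(motion=[{"xyz":[0,-0.0015,0.02],"angular":[0,0,0]},{"xyz":[0,-0.0015,0.035],"angular":[0,0,0]},{"xyz":[0,-0.0015,0.042],"angular":[0,0,0]},{"xyz":[0,-0.0015,0.042],"angular":[0,0,0]},{"xyz":[0,-0.0015,0.042],"angular":[0,0,0]}])

```text
clock: 14.8
position: [0.5922, 0.2126, 0.0219]
ee_rot: [0.999, -0.037, 0.0, -0.0]
ft_force: [-0.4, 0.6, 0.6]
grip_width: 0.551
grasp_force: 0.0
```

Emit:
carry_out(motion=[{"xyz":[0,0,0],"angular":[0,0,0]},{"xyz":[0,0,0],"angular":[0,0,0]},{"xyz":[0,0,0],"angular":[0,0,0]},{"xyz":[0,0,0],"angular":[0,0,0]},{"xyz":[0,0,0],"angular":[0,0,0]},{"xyz":[0,0,0],"angular":[0,0,0]}], hand=0)

```text
clock: 15.4
position: [0.5925, 0.2128, 0.0224]
ee_rot: [0.999, -0.037, 0.001, -0.0]
ft_force: [-0.7, -1.4, 6.1]
grip_width: 0.354
grasp_force: 50.3
```

Emit:
carry_out(motion=[{"xyz":[0,0,-0.03],"angular":[0,0,0]},{"xyz":[0,0,-0.07],"angular":[0,0,0]},{"xyz":[0,0,-0.11],"angular":[0,0,0]},{"xyz":[0.001,0.04,-0.12],"angular":[0,0,-2]},{"xyz":[0.002,0.09,-0.12],"angular":[0,0,-5]},{"xyz":[0.004,0.14,-0.12],"angular":[0,0,-8]},{"xyz":[0.006,0.19,-0.12],"angular":[0,0,-11]},{"xyz":[0.007,0.24,-0.12],"angular":[0,0,-14.2]},{"xyz":[0.008,0.29,-0.12],"angular":[0,0,-14.2]},{"xyz":[0.009,0.34,-0.12],"angular":[0,0,-14.2]},{"xyz":[0.01,0.38,-0.12],"angular":[0,0,-14.2]},{"xyz":[0.0105,0.409,-0.12],"angular":[0,0,-14.2]}])

```text
clock: 16.6
position: [0.5715, -0.1998, 0.1413]
ee_rot: [0.996, 0.086, -0.0, 0.001]
ft_force: [0.6, 0.5, -1.1]
grip_width: 0.357
grasp_force: 50.4
```

Emit:
carry_out(motion=[{"xyz":[0,0,0.03],"angular":[0,0,0]},{"xyz":[0,0,0.06],"angular":[0,0,0]},{"xyz":[0,0,0.06],"angular":[0,0,0]},{"xyz":[0,0,0.06],"angular":[0,0,0]},{"xyz":[0,0,0.06],"angular":[0,0,0]}])

```text
clock: 17.1
position: [0.5735, -0.196, 0.0832]
ee_rot: [0.996, 0.088, 0.001, 0.0]
ft_force: [0.2, -1.0, -0.2]
grip_width: 0.355
grasp_force: 50.4
```

Within tolerance of (.5727,-.1958). Lower, release, rise.

Emit:
carry_out(motion=[{"xyz":[0,0,0.025],"angular":[0,0,0]},{"xyz":[0,0,0.038],"angular":[0,0,0]},{"xyz":[0,0,0.046],"angular":[0,0,0]},{"xyz":[0,0,0.052],"angular":[0,0,0]},{"xyz":[0,0,0.057],"angular":[0,0,0]},{"xyz":[0,0,0.0595],"angular":[0,0,0]},{"xyz":[0,0,0.0595],"angular":[0,0,0]},{"xyz":[0,0,0.0595],"angular":[0,0,0]}])

```text
clock: 17.9
position: [0.5728, -0.1961, 0.0224]
ee_rot: [0.996, 0.087, 0.0, 0.0]
ft_force: [-1.0, 0.9, 3.3]
grip_width: 0.354
grasp_force: 50.8
```

Emit:
carry_out(motion=[{"xyz":[0,0,0],"angular":[0,0,0]},{"xyz":[0,0,0],"angular":[0,0,0]},{"xyz":[0,0,0],"angular":[0,0,0]},{"xyz":[0,0,0],"angular":[0,0,0]},{"xyz":[0,0,-0.02],"angular":[0,0,0]},{"xyz":[0,0,-0.06],"angular":[0,0,0]},{"xyz":[0,0,-0.1],"angular":[0,0,0]}], hand=0.55)

```text
clock: 18.6
position: [0.5718, -0.1958, 0.1224]
ee_rot: [0.996, 0.087, -0.001, -0.0]
ft_force: [0.9, -0.6, -0.4]
grip_width: 0.549
grasp_force: 0.0
```

Emit:
carry_out(motion=[{"xyz":[0.01,-0.045,0],"angular":[0,0,3]},{"xyz":[0.02,-0.09,0],"angular":[0,0,6]},{"xyz":[0.03,-0.135,0],"angular":[0,0,9]},{"xyz":[0.04,-0.18,0],"angular":[0,0,12]},{"xyz":[0.05,-0.225,0],"angular":[0,0,14.2]},{"xyz":[0.06,-0.27,0],"angular":[0,0,14.2]},{"xyz":[0.07,-0.315,0],"angular":[0,0,14.2]},{"xyz":[0.08,-0.36,0],"angular":[0,0,14.2]},{"xyz":[0.09,-0.4,0],"angular":[0,0,14.2]},{"xyz":[0.1,-0.44,0],"angular":[0,0,14.2]},{"xyz":[0.1045,-0.457,0],"angular":[0,0,14.2]},{"xyz":[0.1045,-0.457,0],"angular":[0,0,14.2]}])

```text
clock: 19.8
position: [0.5947, 0.2758, 0.1215]
ee_rot: [0.999, -0.034, -0.0, -0.001]
ft_force: [0.7, 0.2, 0.5]
grip_width: 0.546
grasp_force: 0.0
```

Emit:
carry_out(motion=[{"xyz":[0,0,0.04],"angular":[0,0,0]},{"xyz":[0,0,0.06],"angular":[0,0,0]},{"xyz":[0,0,0.06],"angular":[0,0,0]},{"xyz":[0,0,0.06],"angular":[0,0,0]}])

```text
clock: 20.2
position: [0.5964, 0.271, 0.0623]
ee_rot: [0.999, -0.037, 0.0, 0.0]
ft_force: [0.8, 0.4, 0.4]
grip_width: 0.551
grasp_force: 0.0
```

```bash
python3 look.py
```

```text
tcp [0.5964 0.271  0.0623] yaw -4.27 20.2
side [([221, 164], 196, [0.754, -0.17]), ([295, 164], 541, [0.573, -0.2]), ([233, 224], 152, [0.677, 0.048]), ([324, 277], 558, [0.478, 0.171]), ([317, 301], 747, [0.487, 0.229]), ([251, 321], 575, [0.595, 0.285]), ([312, 329], 854, [0.492, 0.288])]
scene [([303, 157], 89, [0.492, 0.278]), ([290, 166], 98, [0.484, 0.219]), ([341, 171], 64, [0.609, 0.27]), ([275, 176], 76, [0.471, 0.16]), ([225, 280], 295, [0.573, -0.195]), ([211, 303], 331, [0.584, -0.254])]
```

Emit:
carry_out(motion=[{"xyz":[0,0,0.02],"angular":[0,0,0]},{"xyz":[0,0,0.033],"angular":[0,0,0]},{"xyz":[0,0,0.04],"angular":[0,0,0]},{"xyz":[0,0,0.04],"angular":[0,0,0]},{"xyz":[0,0,0.04],"angular":[0,0,0]}])

```text
clock: 20.8
position: [0.5961, 0.2723, 0.0223]
ee_rot: [0.999, -0.036, 0.0, -0.0]
ft_force: [-0.9, -0.6, 0.6]
grip_width: 0.551
grasp_force: 0.0
```

Emit:
carry_out(motion=[{"xyz":[0,0,0],"angular":[0,0,0]},{"xyz":[0,0,0],"angular":[0,0,0]},{"xyz":[0,0,0],"angular":[0,0,0]},{"xyz":[0,0,0],"angular":[0,0,0]},{"xyz":[0,0,0],"angular":[0,0,0]},{"xyz":[0,0,0],"angular":[0,0,0]}], hand=0)

```text
clock: 21.4
position: [0.5965, 0.2725, 0.0229]
ee_rot: [0.999, -0.037, 0.001, -0.0]
ft_force: [-1.6, -1.4, 6.1]
grip_width: 0.355
grasp_force: 50.2
```

Emit:
carry_out(motion=[{"xyz":[0,0,-0.03],"angular":[0,0,0]},{"xyz":[0,0,-0.07],"angular":[0,0,0]},{"xyz":[0,0,-0.11],"angular":[0,0,0]},{"xyz":[0,0.04,-0.12],"angular":[0,0,-2]},{"xyz":[-0.001,0.09,-0.12],"angular":[0,0,-5]},{"xyz":[-0.001,0.14,-0.12],"angular":[0,0,-8]},{"xyz":[-0.002,0.19,-0.12],"angular":[0,0,-11]},{"xyz":[-0.002,0.24,-0.12],"angular":[0,0,-14.2]},{"xyz":[-0.003,0.29,-0.12],"angular":[0,0,-14.2]},{"xyz":[-0.003,0.34,-0.12],"angular":[0,0,-14.2]},{"xyz":[-0.004,0.38,-0.12],"angular":[0,0,-14.2]},{"xyz":[-0.004,0.409,-0.12],"angular":[0,0,-14.2]}])

```text
clock: 22.6
position: [0.561, -0.1392, 0.1418]
ee_rot: [0.996, 0.086, -0.0, 0.001]
ft_force: [0.7, -0.1, -1.0]
grip_width: 0.354
grasp_force: 50.2
```

Emit:
carry_out(motion=[{"xyz":[0,0,0.03],"angular":[0,0,0]},{"xyz":[0,0,0.06],"angular":[0,0,0]},{"xyz":[0,0,0.06],"angular":[0,0,0]},{"xyz":[0,0,0.06],"angular":[0,0,0]},{"xyz":[0,0,0.06],"angular":[0,0,0]}])

```text
clock: 23.1
position: [0.5631, -0.1353, 0.0836]
ee_rot: [0.996, 0.087, 0.001, 0.0]
ft_force: [0.4, -0.1, -0.5]
grip_width: 0.354
grasp_force: 50.2
```

Emit:
carry_out(motion=[{"xyz":[0,0.0015,0.025],"angular":[0,0,0]},{"xyz":[0,0.0015,0.038],"angular":[0,0,0]},{"xyz":[0,0.0015,0.046],"angular":[0,0,0]},{"xyz":[0,0.0015,0.052],"angular":[0,0,0]},{"xyz":[0,0.0015,0.057],"angular":[0,0,0]},{"xyz":[0,0.0015,0.06],"angular":[0,0,0]},{"xyz":[0,0.0015,0.06],"angular":[0,0,0]},{"xyz":[0,0.0015,0.06],"angular":[0,0,0]}])

```text
clock: 23.9
position: [0.5626, -0.137, 0.0228]
ee_rot: [0.996, 0.087, 0.0, 0.0]
ft_force: [-3.0, 0.5, 6.8]
grip_width: 0.356
grasp_force: 51.0
```

Emit:
carry_out(motion=[{"xyz":[0,0,0],"angular":[0,0,0]},{"xyz":[0,0,0],"angular":[0,0,0]},{"xyz":[0,0,0],"angular":[0,0,0]},{"xyz":[0,0,0],"angular":[0,0,0]},{"xyz":[0,0,-0.02],"angular":[0,0,0]},{"xyz":[0,0,-0.06],"angular":[0,0,0]},{"xyz":[0,0,-0.1],"angular":[0,0,0]}], hand=0.55)

```text
clock: 24.6
position: [0.5617, -0.1368, 0.1224]
ee_rot: [0.996, 0.087, -0.001, -0.0]
ft_force: [0.5, -0.2, 0.5]
grip_width: 0.554
grasp_force: 0.0
```

Emit:
carry_out(motion=[{"xyz":[-0.003,-0.035,0],"angular":[0,0,2]},{"xyz":[-0.006,-0.07,0],"angular":[0,0,5]},{"xyz":[-0.009,-0.105,0],"angular":[0,0,8]},{"xyz":[-0.012,-0.14,0],"angular":[0,0,11]},{"xyz":[-0.016,-0.175,0],"angular":[0,0,14.2]},{"xyz":[-0.019,-0.21,0],"angular":[0,0,14.2]},{"xyz":[-0.022,-0.245,0],"angular":[0,0,14.2]},{"xyz":[-0.025,-0.28,0],"angular":[0,0,14.2]},{"xyz":[-0.028,-0.305,0],"angular":[0,0,14.2]},{"xyz":[-0.028,-0.305,0],"angular":[0,0,14.2]},{"xyz":[-0.028,-0.305,0],"angular":[0,0,14.2]}])

```text
clock: 25.7
position: [0.4816, 0.1586, 0.1218]
ee_rot: [0.999, -0.036, 0.0, 0.0]
ft_force: [0.7, -0.1, 0.4]
grip_width: 0.545
grasp_force: 0.0
```

Emit:
carry_out(motion=[{"xyz":[0,0,0.03],"angular":[0,0,0]},{"xyz":[0,0,0.05],"angular":[0,0,0]},{"xyz":[0,0,0.05],"angular":[0,0,0]},{"xyz":[0,0,0.05],"angular":[0,0,0]}])

```text
clock: 26.1
position: [0.482, 0.1577, 0.0721]
ee_rot: [0.999, -0.037, -0.0, 0.0]
ft_force: [-0.6, 0.1, 0.7]
grip_width: 0.548
grasp_force: 0.0
```

```bash
python3 look.py 2
```

```text
tcp [0.482  0.1577 0.0721] yaw -4.27 26.1
side [([293, 169], 968, [0.575, -0.176]), ([324, 176], 114, [0.497, -0.155]), ([321, 277], 635, [0.483, 0.17]), ([317, 301], 749, [0.487, 0.229]), ([312, 329], 852, [0.492, 0.288])]
scene [([304, 157], 86, [0.493, 0.278]), ([291, 167], 96, [0.486, 0.219]), ([278, 177], 105, [0.481, 0.159]), ([238, 260], 245, [0.562, -0.136]), ([225, 280], 285, [0.573, -0.195]), ([211, 303], 325, [0.584, -0.254])]
```

View pics/scene2.png

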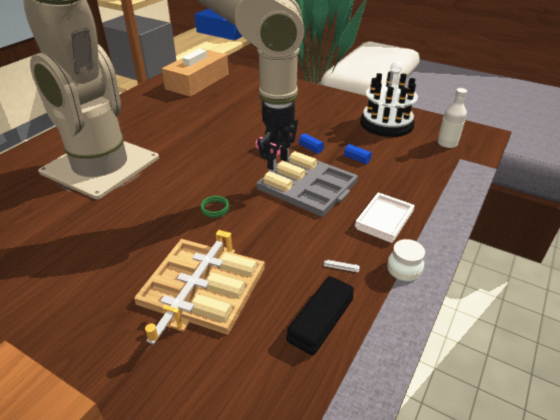

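Scene view: three bars are seated in the +x pockets at (238,260), (225,280) and (211,303), and the remaining three are in place. The gripper is over (278,177).

Emit:
carry_out(motion=[{"xyz":[0,-0.001,0.025],"angular":[0,0,0]},{"xyz":[0,-0.001,0.042],"angular":[0,0,0]},{"xyz":[0,-0.001,0.05],"angular":[0,0,0]},{"xyz":[0,-0.001,0.05],"angular":[0,0,0]},{"xyz":[0,-0.001,0.05],"angular":[0,0,0]}])

```text
clock: 26.7
position: [0.4824, 0.1597, 0.0228]
ee_rot: [0.999, -0.037, 0.001, -0.0]
ft_force: [0.8, -0.5, -0.5]
grip_width: 0.55
grasp_force: 0.0
```

Emit:
carry_out(motion=[{"xyz":[0,0,0],"angular":[0,0,0]},{"xyz":[0,0,0],"angular":[0,0,0]},{"xyz":[0,0,0],"angular":[0,0,0]},{"xyz":[0,0,0],"angular":[0,0,0]},{"xyz":[0,0,0],"angular":[0,0,0]},{"xyz":[0,0,0],"angular":[0,0,0]}], hand=0)

```text
clock: 27.3
position: [0.4826, 0.1598, 0.0231]
ee_rot: [0.999, -0.037, 0.001, -0.0]
ft_force: [-1.5, -0.9, 5.8]
grip_width: 0.36
grasp_force: 49.6
```

Emit:
carry_out(motion=[{"xyz":[0,0,-0.03],"angular":[0,0,0]},{"xyz":[0,0,-0.07],"angular":[0,0,0]},{"xyz":[0,0.02,-0.11],"angular":[0,0,0]},{"xyz":[0.003,0.065,-0.12],"angular":[0,0,-2]},{"xyz":[0.006,0.11,-0.12],"angular":[0,0,-5]},{"xyz":[0.009,0.155,-0.12],"angular":[0,0,-8]},{"xyz":[0.012,0.2,-0.12],"angular":[0,0,-11]},{"xyz":[0.016,0.245,-0.12],"angular":[0,0,-14.2]},{"xyz":[0.02,0.29,-0.12],"angular":[0,0,-14.2]},{"xyz":[0.024,0.335,-0.12],"angular":[0,0,-14.2]},{"xyz":[0.027,0.38,-0.12],"angular":[0,0,-14.2]},{"xyz":[0.029,0.425,-0.12],"angular":[0,0,-14.2]}])

```text
clock: 28.5
position: [0.4796, -0.2683, 0.1425]
ee_rot: [0.996, 0.087, 0.001, 0.0]
ft_force: [1.6, -0.3, -1.9]
grip_width: 0.355
grasp_force: 50.3
```

Emit:
carry_out(motion=[{"xyz":[0,0.006,0.03],"angular":[0,0,0]},{"xyz":[0,0.006,0.055],"angular":[0,0,0]},{"xyz":[0,0.006,0.055],"angular":[0,0,0]},{"xyz":[0,0.006,0.055],"angular":[0,0,0]},{"xyz":[0,0.006,0.055],"angular":[0,0,0]}])

```text
clock: 29.0
position: [0.4817, -0.2724, 0.0886]
ee_rot: [0.996, 0.088, 0.001, 0.001]
ft_force: [0.0, 1.0, -1.2]
grip_width: 0.355
grasp_force: 50.3
```

Emit:
carry_out(motion=[{"xyz":[-0.0025,0.0005,0.01],"angular":[0,0,0]},{"xyz":[-0.0025,0.0005,0.03],"angular":[0,0,0]},{"xyz":[-0.0025,0.0005,0.042],"angular":[0,0,0]},{"xyz":[-0.0025,0.0005,0.05],"angular":[0,0,0]},{"xyz":[-0.0025,0.0005,0.057],"angular":[0,0,0]},{"xyz":[-0.0025,0.0005,0.062],"angular":[0,0,0]},{"xyz":[-0.0025,0.0005,0.065],"angular":[0,0,0]},{"xyz":[-0.0025,0.0005,0.065],"angular":[0,0,0]},{"xyz":[-0.0025,0.0005,0.065],"angular":[0,0,0]}])

```text
clock: 29.9
position: [0.4785, -0.2734, 0.0231]
ee_rot: [0.996, 0.087, 0.0, 0.0]
ft_force: [-6.1, 2.6, 12.1]
grip_width: 0.362
grasp_force: 51.7
```

Emit:
carry_out(motion=[{"xyz":[0,0,0],"angular":[0,0,0]},{"xyz":[0,0,0],"angular":[0,0,0]},{"xyz":[0,0,0],"angular":[0,0,0]},{"xyz":[0,0,0],"angular":[0,0,0]},{"xyz":[0,0,-0.02],"angular":[0,0,0]},{"xyz":[0,0,-0.06],"angular":[0,0,0]},{"xyz":[0,0,-0.1],"angular":[0,0,0]}], hand=0.55)

```text
clock: 30.6
position: [0.4778, -0.2729, 0.1224]
ee_rot: [0.996, 0.087, -0.001, -0.001]
ft_force: [0.6, -0.4, 1.1]
grip_width: 0.548
grasp_force: 0.0
```

Emit:
carry_out(motion=[{"xyz":[0.008,-0.045,0],"angular":[0,0,3]},{"xyz":[0.017,-0.09,0],"angular":[0,0,6]},{"xyz":[0.026,-0.135,0],"angular":[0,0,9]},{"xyz":[0.035,-0.18,0],"angular":[0,0,12]},{"xyz":[0.044,-0.225,0],"angular":[0,0,14.2]},{"xyz":[0.053,-0.27,0],"angular":[0,0,14.2]},{"xyz":[0.062,-0.315,0],"angular":[0,0,14.2]},{"xyz":[0.071,-0.36,0],"angular":[0,0,14.2]},{"xyz":[0.08,-0.405,0],"angular":[0,0,14.2]},{"xyz":[0.088,-0.45,0],"angular":[0,0,14.2]},{"xyz":[0.093,-0.483,0],"angular":[0,0,14.2]},{"xyz":[0.093,-0.483,0],"angular":[0,0,14.2]}])

```text
clock: 31.8
position: [0.4845, 0.2242, 0.122]
ee_rot: [0.999, -0.033, -0.0, -0.001]
ft_force: [0.2, 0.3, 0.1]
grip_width: 0.557
grasp_force: 0.0
```

Emit:
carry_out(motion=[{"xyz":[0,0,0.03],"angular":[0,0,0]},{"xyz":[0,0,0.05],"angular":[0,0,0]},{"xyz":[0,0,0.05],"angular":[0,0,0]},{"xyz":[0,0,0.05],"angular":[0,0,0]}])

```text
clock: 32.2
position: [0.486, 0.2181, 0.0721]
ee_rot: [0.999, -0.037, -0.0, 0.0]
ft_force: [0.7, -0.1, 0.9]
grip_width: 0.555
grasp_force: 0.0
```

```bash
python3 look.py
```

```text
tcp [0.486  0.2181 0.0721] yaw -4.22 32.2
side [([314, 139], 311, [0.532, -0.329]), ([291, 168], 792, [0.581, -0.18]), ([320, 202], 90, [0.499, -0.053]), ([317, 302], 693, [0.488, 0.23]), ([312, 329], 851, [0.492, 0.288])]
scene [([303, 157], 89, [0.492, 0.278]), ([291, 167], 98, [0.488, 0.219]), ([238, 260], 245, [0.562, -0.136]), ([225, 280], 285, [0.573, -0.195]), ([162, 287], 285, [0.478, -0.273]), ([211, 303], 324, [0.584, -0.254])]
```

Emit:
carry_out(motion=[{"xyz":[0,-0.0005,0.025],"angular":[0,0,0]},{"xyz":[0,-0.0005,0.042],"angular":[0,0,0]},{"xyz":[0,-0.0005,0.05],"angular":[0,0,0]},{"xyz":[0,-0.0005,0.05],"angular":[0,0,0]},{"xyz":[0,-0.0005,0.05],"angular":[0,0,0]}])

```text
clock: 32.8
position: [0.4866, 0.2193, 0.0228]
ee_rot: [0.999, -0.037, 0.001, -0.0]
ft_force: [0.3, 0.0, -0.3]
grip_width: 0.55
grasp_force: 0.0
```

Emit:
carry_out(motion=[{"xyz":[0,0,0],"angular":[0,0,0]},{"xyz":[0,0,0],"angular":[0,0,0]},{"xyz":[0,0,0],"angular":[0,0,0]},{"xyz":[0,0,0],"angular":[0,0,0]},{"xyz":[0,0,0],"angular":[0,0,0]},{"xyz":[0,0,0],"angular":[0,0,0]}], hand=0)

```text
clock: 33.4
position: [0.4868, 0.2194, 0.0231]
ee_rot: [0.999, -0.037, 0.001, -0.0]
ft_force: [-1.0, -1.1, 5.7]
grip_width: 0.355
grasp_force: 49.4
```

Emit:
carry_out(motion=[{"xyz":[0,0,-0.03],"angular":[0,0,0]},{"xyz":[0,0,-0.07],"angular":[0,0,0]},{"xyz":[0,0.02,-0.11],"angular":[0,0,0]},{"xyz":[0.002,0.065,-0.12],"angular":[0,0,-2]},{"xyz":[0.003,0.11,-0.12],"angular":[0,0,-5]},{"xyz":[0.004,0.155,-0.12],"angular":[0,0,-8]},{"xyz":[0.006,0.2,-0.12],"angular":[0,0,-11]},{"xyz":[0.007,0.245,-0.12],"angular":[0,0,-14.2]},{"xyz":[0.008,0.29,-0.12],"angular":[0,0,-14.2]},{"xyz":[0.01,0.335,-0.12],"angular":[0,0,-14.2]},{"xyz":[0.012,0.38,-0.12],"angular":[0,0,-14.2]},{"xyz":[0.012,0.425,-0.12],"angular":[0,0,-14.2]}])

```text
clock: 34.6
position: [0.4669, -0.2076, 0.1427]
ee_rot: [0.996, 0.087, 0.001, 0.0]
ft_force: [1.0, 0.7, -1.3]
grip_width: 0.355
grasp_force: 50.2
```

Emit:
carry_out(motion=[{"xyz":[0,0.009,0.03],"angular":[0,0,0]},{"xyz":[0,0.009,0.055],"angular":[0,0,0]},{"xyz":[0,0.009,0.055],"angular":[0,0,0]},{"xyz":[0,0.009,0.055],"angular":[0,0,0]},{"xyz":[0,0.009,0.055],"angular":[0,0,0]}])

```text
clock: 35.1
position: [0.4695, -0.2144, 0.0885]
ee_rot: [0.996, 0.088, 0.001, 0.001]
ft_force: [0.7, 0.2, -1.0]
grip_width: 0.357
grasp_force: 50.2
```

Emit:
carry_out(motion=[{"xyz":[-0.001,0,0.01],"angular":[0,0,0]},{"xyz":[-0.001,0,0.03],"angular":[0,0,0]},{"xyz":[-0.001,0,0.042],"angular":[0,0,0]},{"xyz":[-0.001,0,0.05],"angular":[0,0,0]},{"xyz":[-0.001,0,0.057],"angular":[0,0,0]},{"xyz":[-0.001,0,0.062],"angular":[0,0,0]},{"xyz":[-0.001,0,0.064],"angular":[0,0,0]},{"xyz":[-0.001,0,0.064],"angular":[0,0,0]},{"xyz":[-0.001,0,0.064],"angular":[0,0,0]}])

```text
clock: 36.0
position: [0.4678, -0.2149, 0.0232]
ee_rot: [0.996, 0.087, 0.0, 0.0]
ft_force: [-0.9, 0.7, 0.9]
grip_width: 0.357
grasp_force: 50.5
```

Emit:
carry_out(motion=[{"xyz":[0,0,0],"angular":[0,0,0]},{"xyz":[0,0,0],"angular":[0,0,0]},{"xyz":[0,0,0],"angular":[0,0,0]},{"xyz":[0,0,0],"angular":[0,0,0]},{"xyz":[0,0,-0.02],"angular":[0,0,0]},{"xyz":[0,0,-0.06],"angular":[0,0,0]},{"xyz":[0,0,-0.1],"angular":[0,0,0]}], hand=0.55)

```text
clock: 36.7
position: [0.4668, -0.2144, 0.1235]
ee_rot: [0.996, 0.087, -0.001, -0.0]
ft_force: [0.9, -0.5, -0.7]
grip_width: 0.55
grasp_force: 0.0
```

Emit:
carry_out(motion=[{"xyz":[0.01,-0.045,0],"angular":[0,0,3]},{"xyz":[0.02,-0.09,0],"angular":[0,0,6]},{"xyz":[0.03,-0.135,0],"angular":[0,0,9]},{"xyz":[0.04,-0.18,0],"angular":[0,0,12]},{"xyz":[0.05,-0.225,0],"angular":[0,0,14.2]},{"xyz":[0.06,-0.27,0],"angular":[0,0,14.2]},{"xyz":[0.07,-0.315,0],"angular":[0,0,14.2]},{"xyz":[0.08,-0.36,0],"angular":[0,0,14.2]},{"xyz":[0.09,-0.405,0],"angular":[0,0,14.2]},{"xyz":[0.1,-0.45,0],"angular":[0,0,14.2]},{"xyz":[0.108,-0.482,0],"angular":[0,0,14.2]},{"xyz":[0.108,-0.482,0],"angular":[0,0,14.2]}])

```text
clock: 37.9
position: [0.4885, 0.2843, 0.1228]
ee_rot: [0.999, -0.033, -0.0, -0.002]
ft_force: [-0.3, -0.9, -0.4]
grip_width: 0.553
grasp_force: 0.0
```

Emit:
carry_out(motion=[{"xyz":[0,0,0.03],"angular":[0,0,0]},{"xyz":[0,0,0.05],"angular":[0,0,0]},{"xyz":[0,0,0.05],"angular":[0,0,0]},{"xyz":[0,0,0.05],"angular":[0,0,0]}])

```text
clock: 38.3
position: [0.4902, 0.2783, 0.0732]
ee_rot: [0.999, -0.037, -0.0, 0.0]
ft_force: [0.8, 0.1, 1.0]
grip_width: 0.555
grasp_force: 0.0
```

```bash
python3 look.py
```

```text
tcp [0.4902 0.2783 0.0732] yaw -4.22 38.3
side [([316, 133], 119, [0.53, -0.361]), ([330, 137], 89, [0.491, -0.345]), ([297, 167], 995, [0.564, -0.188]), ([313, 230], 136, [0.509, 0.042]), ([312, 330], 763, [0.492, 0.289])]
scene [([304, 157], 83, [0.493, 0.279]), ([238, 260], 249, [0.562, -0.136]), ([177, 266], 253, [0.467, -0.214]), ([225, 280], 289, [0.572, -0.195]), ([162, 287], 287, [0.478, -0.273]), ([211, 303], 325, [0.583, -0.254])]
```

Emit:
carry_out(motion=[{"xyz":[0.0005,-0.0003,0.025],"angular":[0,0,0]},{"xyz":[0.0005,-0.0003,0.042],"angular":[0,0,0]},{"xyz":[0.0005,-0.0003,0.051],"angular":[0,0,0]},{"xyz":[0.0005,-0.0003,0.051],"angular":[0,0,0]},{"xyz":[0.0005,-0.0003,0.051],"angular":[0,0,0]}])

```text
clock: 38.9
position: [0.4907, 0.2792, 0.0223]
ee_rot: [0.999, -0.037, 0.0, -0.0]
ft_force: [-0.3, 0.5, -0.1]
grip_width: 0.553
grasp_force: 0.0
```

Emit:
carry_out(motion=[{"xyz":[0,0,0],"angular":[0,0,0]},{"xyz":[0,0,0],"angular":[0,0,0]},{"xyz":[0,0,0],"angular":[0,0,0]},{"xyz":[0,0,0],"angular":[0,0,0]},{"xyz":[0,0,0],"angular":[0,0,0]},{"xyz":[0,0,0],"angular":[0,0,0]}], hand=0)

```text
clock: 39.5
position: [0.4911, 0.2794, 0.0229]
ee_rot: [0.999, -0.037, 0.001, -0.0]
ft_force: [-1.6, -1.2, 6.2]
grip_width: 0.355
grasp_force: 49.9
```

Emit:
carry_out(motion=[{"xyz":[0,0,-0.03],"angular":[0,0,0]},{"xyz":[0,0,-0.07],"angular":[0,0,0]},{"xyz":[0,0.02,-0.11],"angular":[0,0,0]},{"xyz":[0,0.065,-0.12],"angular":[0,0,-2]},{"xyz":[0,0.11,-0.12],"angular":[0,0,-5]},{"xyz":[-0.001,0.155,-0.12],"angular":[0,0,-8]},{"xyz":[-0.001,0.2,-0.12],"angular":[0,0,-11]},{"xyz":[-0.001,0.245,-0.12],"angular":[0,0,-14.2]},{"xyz":[-0.001,0.29,-0.12],"angular":[0,0,-14.2]},{"xyz":[-0.002,0.335,-0.12],"angular":[0,0,-14.2]},{"xyz":[-0.002,0.38,-0.12],"angular":[0,0,-14.2]},{"xyz":[-0.002,0.425,-0.12],"angular":[0,0,-14.2]}])

```text
clock: 40.7
position: [0.4572, -0.1466, 0.1424]
ee_rot: [0.996, 0.087, 0.001, 0.0]
ft_force: [1.1, -0.0, -1.3]
grip_width: 0.355
grasp_force: 50.0
```

Emit:
carry_out(motion=[{"xyz":[0,0.011,0.03],"angular":[0,0,0]},{"xyz":[0,0.011,0.055],"angular":[0,0,0]},{"xyz":[0,0.011,0.055],"angular":[0,0,0]},{"xyz":[0,0.011,0.055],"angular":[0,0,0]},{"xyz":[0,0.011,0.055],"angular":[0,0,0]}])

```text
clock: 41.2
position: [0.4604, -0.1553, 0.0883]
ee_rot: [0.996, 0.088, 0.001, 0.0]
ft_force: [0.3, -0.4, -0.4]
grip_width: 0.354
grasp_force: 50.0
```

Emit:
carry_out(motion=[{"xyz":[-0.002,0,0.01],"angular":[0,0,0]},{"xyz":[-0.002,0,0.03],"angular":[0,0,0]},{"xyz":[-0.002,0,0.042],"angular":[0,0,0]},{"xyz":[-0.002,0,0.05],"angular":[0,0,0]},{"xyz":[-0.002,0,0.057],"angular":[0,0,0]},{"xyz":[-0.002,0,0.062],"angular":[0,0,0]},{"xyz":[-0.002,0,0.064],"angular":[0,0,0]},{"xyz":[-0.002,0,0.064],"angular":[0,0,0]},{"xyz":[-0.002,0,0.064],"angular":[0,0,0]}])

```text
clock: 42.1
position: [0.4578, -0.1561, 0.023]
ee_rot: [0.996, 0.087, 0.0, 0.0]
ft_force: [0.5, -0.3, -0.2]
grip_width: 0.353
grasp_force: 50.0
```

Emit:
carry_out(motion=[{"xyz":[0,0,0],"angular":[0,0,0]},{"xyz":[0,0,0],"angular":[0,0,0]},{"xyz":[0,0,0],"angular":[0,0,0]},{"xyz":[0,0,0],"angular":[0,0,0]},{"xyz":[0,0,-0.02],"angular":[0,0,0]},{"xyz":[0,0,-0.06],"angular":[0,0,0]},{"xyz":[0,0,-0.1],"angular":[0,0,0]},{"xyz":[0,0,-0.14],"angular":[0,0,0]}], hand=0.55)

```text
clock: 42.9
position: [0.4572, -0.1558, 0.1643]
ee_rot: [0.996, 0.087, -0.0, -0.0]
ft_force: [0.1, -0.4, 0.8]
grip_width: 0.547
grasp_force: 0.0
```

Emit:
carry_out(motion=[{"xyz":[0.053,0.23,0],"angular":[0,0,-90]},{"xyz":[0.053,0.23,0],"angular":[0,0,-90]},{"xyz":[0.053,0.23,0],"angular":[0,0,-90]},{"xyz":[0.053,0.23,0],"angular":[0,0,-90]},{"xyz":[0.053,0.23,0],"angular":[0,0,-90]},{"xyz":[0.053,0.23,0],"angular":[0,0,-90]},{"xyz":[0.053,0.23,0],"angular":[0,0,-90]},{"xyz":[0.053,0.23,0],"angular":[0,0,-90]},{"xyz":[0.053,0.23,0],"angular":[0,0,-90]},{"xyz":[0.053,0.23,0],"angular":[0,0,-90]},{"xyz":[0.053,0.23,0],"angular":[0,0,-90]},{"xyz":[0.053,0.23,0],"angular":[0,0,-90]}])

```text
clock: 44.1
position: [0.5495, -0.3733, 0.1626]
ee_rot: [0.642, 0.766, 0.0, -0.0]
ft_force: [0.7, -0.8, 0.7]
grip_width: 0.548
grasp_force: 0.0
```

Emit:
carry_out(motion=[{"xyz":[0,0,0],"angular":[0,0,0]},{"xyz":[0,0,0],"angular":[0,0,0]},{"xyz":[0,0,0],"angular":[0,0,0]}])

```text
clock: 44.4
position: [0.5496, -0.3732, 0.1628]
ee_rot: [0.643, 0.766, -0.0, 0.0]
ft_force: [0.4, 0.1, 0.2]
grip_width: 0.548
grasp_force: 0.0
```

```bash
python3 look.py; python3 - <<'E'
from h import *
c=camera("wrist");cv2.imwrite("pics/w6.png",c["img"][:,:,::-1])
E
```

```text
tcp [ 0.5496 -0.3732  0.1628] yaw 99.95 44.4
side [([339, 168], 877, [0.461, -0.195]), ([294, 169], 1053, [0.572, -0.174])]
scene [([192, 247], 229, [0.457, -0.155]), ([238, 260], 260, [0.562, -0.136]), ([182, 267], 186, [0.476, -0.212]), ([225, 280], 294, [0.573, -0.195]), ([170, 290], 142, [0.495, -0.269]), ([211, 303], 332, [0.584, -0.254])]
```

View pics/w6.png

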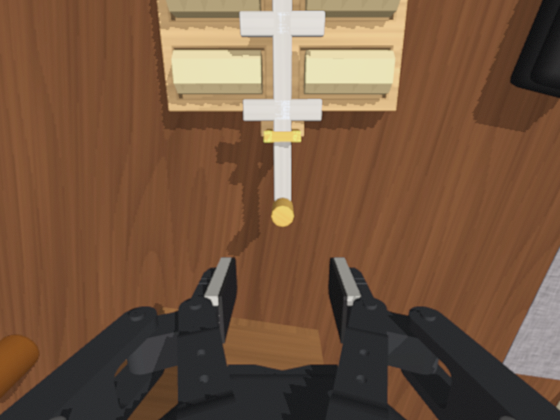

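Wrist view: bars seated on both sides of the bolt at (217,68) and (348,71), tabs over the walls, knob (283,212) on the centre line. I'll pinch it and close the bolt.

Emit:
carry_out(motion=[{"xyz":[0,0,0.04],"angular":[0,0,0]},{"xyz":[0,0,0.08],"angular":[0,0,0]},{"xyz":[0,0,0.106],"angular":[0,0,0]},{"xyz":[0,0,0.106],"angular":[0,0,0]},{"xyz":[0,0,0.106],"angular":[0,0,0]}])

```text
clock: 45.05
position: [0.55, -0.3733, 0.0576]
ee_rot: [0.643, 0.766, 0.0, 0.0]
ft_force: [1.0, -0.8, 0.6]
grip_width: 0.549
grasp_force: 0.0
```

Emit:
carry_out(motion=[{"xyz":[0,0,0],"angular":[0,0,0]},{"xyz":[0,0,0],"angular":[0,0,0]},{"xyz":[0,0,0],"angular":[0,0,0]},{"xyz":[0,0,0],"angular":[0,0,0]},{"xyz":[0,0,0],"angular":[0,0,0]},{"xyz":[0,0,0],"angular":[0,0,0]},{"xyz":[0,0,0],"angular":[0,0,0]},{"xyz":[0,0,0],"angular":[0,0,0]}], hand=0, grip_force=40)

```text
clock: 45.85
position: [0.5499, -0.374, 0.059]
ee_rot: [0.643, 0.766, -0.0, 0.001]
ft_force: [-3.7, 0.3, 7.3]
grip_width: 0.193
grasp_force: 38.8
```

Emit:
carry_out(motion=[{"xyz":[0.004,0,0],"angular":[0,0,0]},{"xyz":[0.009,0,0],"angular":[0,0,0]},{"xyz":[0.014,0,0],"angular":[0,0,0]},{"xyz":[0.019,0,0],"angular":[0,0,0]},{"xyz":[0.024,0,0],"angular":[0,0,0]},{"xyz":[0.028,0,0],"angular":[0,0,0]},{"xyz":[0.028,0,0],"angular":[0,0,0]}])

```text
clock: 46.55
position: [0.545, -0.3466, 0.059]
ee_rot: [0.643, 0.766, -0.001, 0.001]
ft_force: [-4.3, 0.8, 7.7]
grip_width: 0.191
grasp_force: 39.2
```

Emit:
carry_out(motion=[{"xyz":[0.003,0,0],"angular":[0,0,0]},{"xyz":[0.005,0,0],"angular":[0,0,0]},{"xyz":[0.007,0,0],"angular":[0,0,0]},{"xyz":[0.008,0,0],"angular":[0,0,0]},{"xyz":[0.008,0,0],"angular":[0,0,0]}])

```text
clock: 47.05
position: [0.5442, -0.3423, 0.0592]
ee_rot: [0.644, 0.765, -0.001, 0.004]
ft_force: [2.6, -11.3, -0.0]
grip_width: 0.189
grasp_force: 39.1
```

Emit:
carry_out(motion=[{"xyz":[-0.002,0,0],"angular":[0,0,0]},{"xyz":[-0.002,0,0],"angular":[0,0,0]}])

```text
clock: 47.25
position: [0.5442, -0.3424, 0.059]
ee_rot: [0.643, 0.766, -0.001, 0.002]
ft_force: [-2.1, -5.3, 5.9]
grip_width: 0.189
grasp_force: 39.7
```

Emit:
carry_out(motion=[{"xyz":[0,0,0],"angular":[0,0,0]},{"xyz":[0,0,0],"angular":[0,0,0]},{"xyz":[0,0,0],"angular":[0,0,0]},{"xyz":[0,0,0],"angular":[0,0,0]},{"xyz":[0,0,-0.03],"angular":[0,0,0]},{"xyz":[0,0,-0.08],"angular":[0,0,0]},{"xyz":[0,0,-0.13],"angular":[0,0,0]},{"xyz":[0.03,0,-0.18],"angular":[0,0,0]},{"xyz":[0.08,0,-0.2],"angular":[0,0,0]},{"xyz":[0.1,0,-0.2],"angular":[0,0,0]},{"xyz":[0.1,0,-0.2],"angular":[0,0,0]},{"xyz":[0.1,0,-0.2],"angular":[0,0,0]}], hand=0.55)

```text
clock: 48.45
position: [0.5263, -0.2411, 0.257]
ee_rot: [0.642, 0.766, -0.0, 0.0]
ft_force: [-0.3, -0.4, -0.4]
grip_width: 0.551
grasp_force: 0.0
```

```bash
python3 look.py; python3 - <<'E'
from h import *
c=camera("wrist");cv2.imwrite("pics/w7.png",c["img"][:,:,::-1])
E
```

```text
tcp [ 0.5263 -0.2411  0.257 ] yaw 100.07 48.45
side [([338, 168], 947, [0.463, -0.196]), ([293, 162], 659, [0.578, -0.207]), ([295, 182], 357, [0.563, -0.121])]
scene [([188, 246], 163, [0.447, -0.157]), ([241, 259], 217, [0.566, -0.132]), ([173, 265], 188, [0.457, -0.216]), ([227, 281], 264, [0.577, -0.194]), ([157, 286], 204, [0.468, -0.274]), ([213, 303], 307, [0.587, -0.253])]
```

View pics/w7.png

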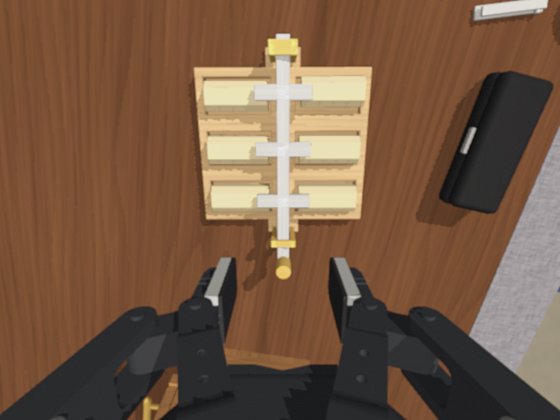

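Wrist view: the bolt nose (283,38) is through the keeper, the tabs (283,92), (283,149) and (283,201) cover all six bars, and nothing touches the caddy. Handing in.

```bash
python3 -c "
from workcell import *
print(hand_in())"
```

```text
the job is handed in; nothing more can be done
None
```

The job is handed in: I drew the bolt back, moved all six cream bars from the mould into separate caddy pockets, and slid the bolt home to its stop so its tabs cover the bars.

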